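# Close the belt sander's guard and reset its interlock pair

### The arm

A 6-joint arm with a two-finger parallel gripper is mounted at the origin on the work surface. World frame = base frame: x ahead of the robot, y to its left, z up, the work surface at z = 0. Lengths are in m, angles in degrees, forces in N, time in s.
With the tool pointing down it reaches from about 0.4 to 0.825 m from the base axis. Payload 7 kg.
Tool frame: the origin (TCP) lies between the finger pads; the fingertips stand 19 mm ahead of it and the grasp point (between the pads) is the TCP (r.finger_overhang is the distance from the TCP to the fingertips, in m); z points along the fingers, y is the direction in which the jaws open and shut (so a half turn about z gives the same grasp; the last joint's range is limited). The gripper opens to 88 mm and grips with 3 to 60 N. Pads are 19 mm wide; open, the fingers measure 130 mm over their backs; the gripper's body (78 mm by 193 mm) begins 47 mm behind the grasp point.
Start: joints at [-60.785, 20.546, 0.682, 0, -70.136, -16.507], TCP at [0.148, -0.658, 0.246] pointing down, gripper open.
Joint ranges: [-176.03, 176.03], [-82.01, 121.73], [-58.28, 71.71], [-173.87, 95.51], [-174.79, -0.11], [-173.66, 173.66]. Speed limits (degrees/s): [136.94, 136.94, 172.46, 180, 180, 180].

### API

Orientations are given as [roll, pitch, yaw] about the fixed x, y, z axes, in that order (R = Rz(yaw) Ry(pitch) Rx(roll)).
In Python, from plant import r, optics gives the robot as it stands. The module is installed in compiled form; this text tells all that it offers.
- The arm moves only by the tool step_arm, never from a script. Its argument "increments" is a list of rows, each an object of numbers: "tx", "ty", "tz": the shift along the world's x, y, z in mm; "ax", "ay", "az": the turn, a rotation vector about the world's x, y, z in degrees; "claw": the gripper command: -1 is shut, 1 is fully open, values between are in proportion. In form: [{"tx": .., "ty": .., "tz": .., "ax": .., "ay": .., "az": .., "claw": ..}, ...]. A call has 1 to 12 rows; each row shifts and turns the commanded pose from where the row before left it; what a row does not reach is not made up. A row lasts 1/10 s, in which the tool goes at most 50 mm and 8.59 degrees, less where a joint would pass 70% of its speed; a pose out of reach is approached as far as the arm can. A call with a gripper value outside its range is refused whole. The fingers move at their own pace and stop on an object; "newtons" is the grip in N (left out, the last holds). Time passes only in rows, so rows that do not move let the fingers close. It gives the time, the measured TCP pose, the force and the opening at its end, in the units of the state.
- r.get_state(): the state, without advancing time (a new reading comes with each control period).
- optics.capture(name): name is "scene" or "top" or "wrist"; returns a dict with "image" (400x640x3 uint8, blue, green, red), "depth" (400x640 float32, m along the optical axis (not along the pixel's ray), 0 where there is no reading), "fx", "fy", "cx", "cy" (pixels), "R" (3x3) and "t" (3): a world point X has camera coordinates R X + t. Camera axes: x right, y down, z forward; pixel columns grow to the right and rows downward; lengths in m; the calibration is good to about 2 mm. A picture is of the moment at which its call begins.
- r.close_job(): hands the job in, once; it reports no verdict.
The state is a dict: "time_s": time; "joints": joint angles; "qd": joint speeds; "joint_torque": joint torques, N m; "tcp_pos": TCP position; "eef_rot": TCP orientation; "contact_force": force on the tool from outside, world axes, zero at the start; "moment": the same for the moment, N m; "gripper_width": finger opening in m.
Only numpy, scipy, OpenCV 4.12 (cv2) and the standard library are available. Lean on these libraries where they do the work, as an engineer would, in place of code of your own. Each camera call takes 0.05 s, during which the arm holds its last target. There are 200 camera calls.

### The job

The belt sander has tripped with its guard open. Without gripping anything, push the orange sliding guard fully shut over the belt with the fingers; then press the two green reset buttons all the way down together, one fingertip on each, hold both down for about three seconds and let go of both. Never push one green button down without the other, do not press the red stop button, and leave the hoop, glue bottle and wooden slat where they are.

Things in the scene. Friction and masses are not known exactly. Their poses are not given: they have to be found in the camera images.
- sander: yellow bench-top belt sander, fixed to the bench, 430 mm long (along its x axis, which points roughly away from the robot) and 138 mm wide. Origin on the bench, on its centre line, 210 mm from its near end. A bare steel deck, 75 mm above the bench, covers the top from 200 mm behind the origin (-x) to 10 mm ahead of it; the brown belt lies ahead of that, at the same height, with the drum at the far end, 86 mm high.
- guard (a joint): the sander's guard: an orange hood, 120 mm long (x of the sander) x 128 wide x 50 high, its underside 77 mm and its top 127 mm above the bench, sliding along the sander's x axis. Value: how far it is still open, in m; 0 is fully shut against its end stop (pushed along the sander's +x), 0.14 is fully open (nearest the robot). It starts partly open, needs about 3 N to move and stays where it is left.
- guard_push (a point): middle of the guard's flat near face (the face towards the robot, black rubber pad, 128 wide x 50 mm high), 102 mm above the bench and 27 mm above the steel deck, which is free in front of this face. Push here along the sander's +x. Its distance ahead of the sander's origin along the sander's x is 20 mm less the guard joint's value.
- panel: grey control panel, fixed to the bench, 120 (x) x 150 (y) x 45 mm high; origin in the centre of its underside. The two green buttons sit side by side along its y axis, on the robot's side; the red one behind them.
- reset_left_top (a point): left green reset button (panel +y side), a 30 mm round cap in a 46 mm dark collar: top face of the cap, on its axis (it goes down with the cap). Unpressed it stands 69 mm above the bench (24 mm over the panel, 12 mm over the collar); 22 mm towards the robot (panel -x) and 30 mm to +y of the panel's centre, so the two green buttons are 60 mm apart centre to centre.
- reset_right_top (a point): right green reset button (panel -y side), the same as the left: top face of the cap, on its axis (it goes down with the cap). 22 mm to -x and 30 mm to -y of the panel's centre.
- reset_left (a joint): travel of the left green button, m: 0 up, 0.008 fully down. A spring lifts it when let go; it starts to move at about 1.2 N and is fully down at 4 N (8 N for both together).
- reset_right (a joint): travel of the right green button, m: same as the left.
- stop_top (a point): red stop button, not to be pressed, 30 mm round cap in a 46 mm yellow collar, as high as the green ones: top face of the cap, on its axis (it goes down with the cap). 34 mm to +x of the panel's centre, on its centre line.
- stop (a joint): travel of the red button, m: 0 up, 0.008 down.
- hoop: loose bentwood hoop lying beside the sander, 110 mm outside diameter, 5 mm wall, 35 mm high; origin in the centre of its underside. Leave alone.
- glue: loose white glue bottle standing to the +y side of the panel, 52 mm diameter, 120 mm high; origin in the centre of its underside. Leave alone.
- slat: loose wooden slat lying beyond the panel (its +x side), 40 x 120 x 20 mm high; origin in the centre of its underside. Leave alone.
There are look-alikes about, which are no part of the job. Of the things that look like the panel, take the one that is farthest from the robot's base at the start.

How it is judged (in metres and radians):
On the way, in this order (a step that is already met when the one before it is completed fails the run):
1. the guard is pushed fully shut (within 4 mm of its stop) (value of joint guard below 0.004 m), for 0.2 s.
2. with the guard shut, both green buttons are held down together (each at least 5.5 of 8 mm) without a break for 2.5 s (value of joint each of reset_left, reset_right above 0.0055 m and value of joint guard below 0.004 m), for 2.5 s.
At the end, for the whole second after the job is handed in: The guard is shut to within 4 mm, all three buttons are back up (within 1.5 mm), and the hoop, glue bottle and slat stand within 20 mm of where they began, not tipped over (value of joint guard below 0.004 m and value of joint each of reset_left, reset_right, stop below 0.0015 m and distance of each of hoop, glue, slat from where it was at the start of the episode below 0.02 m and angle between each of hoop, glue, slat's own z axis and vertical below 0.2 rad); the robot touches nothing.
It fails at once if one green button is pushed down (over 6 mm) while the other is still up (under 1.5 mm) ((value of joint reset_left above 0.006 m and value of joint reset_right below 0.0015 m) or (value of joint reset_right above 0.006 m and value of joint reset_left below 0.0015 m)).
It fails at once if the red stop button is pressed (over 3 mm) (value of joint stop above 0.003 m).
It fails at once if the hoop, glue bottle or slat is lifted, carried or shoved over 20 mm, or tipped (distance of any of hoop, glue, slat from where it was at the start of the episode above 0.02 m or angle between any of hoop, glue, slat's own z axis and vertical above 0.3 rad).
It also fails if it takes over 51 s, if anything falls off the work surface, if the arm or the gripper's body presses on something with over 40 N, if the wrist force passes 120 N, or if a joint passes its speed limit or range.

## Working session

There is one attempt and no reset: what is moved stays moved. The work goes in short steps, Python scripts to look and compute and a tool call to move; the robot and the scene stay as the last step left them, time stands still between calls to the robot, and variables do not carry over. Pictures are saved under pics/ and viewed, about 8 in all and at most 12, crops included, and the job is handed in when it is done.

Besides the shell and the picture viewer there is one more tool, called after "Request:" as name(argument=value, ...) on one line, values as JSON. step_arm: Moves the arm, as the interface text tells. Its arguments: {"type":"object","properties":{"increments":{"type":"array","items":{"type":"object","properties":{"tx":{"type":"number"},"ty":{"type":"number"},"tz":{"type":"number"},"ax":{"type":"number"},"ay":{"type":"number"},"az":{"type":"number"},"claw":{"type":"number"}}}},"newtons":{"type":"number"}},"required":["increments"]}

```bash
mkdir -p pics; python3 - <<'E'
from plant import r,optics
import cv2,numpy as np,pickle
for n in("scene","top"):
    c=optics.capture(n); cv2.imwrite(f"pics/{n}0.png",c["image"]); pickle.dump(c,open(n+"0.pkl","wb"))
    print(n,c["fx"],c["cx"],c["cy"],(-c["R"].T@c["t"]).round(3))
print(r.get_state())
E
```

```text
scene 411.6059887692986 315.2710829132781 196.09081979599313 [1.245 0.142 0.769]
top 373.8404055736869 325.9103521655377 198.45449219613744 [0.411 0.012 1.099]
{'time_s': 0.1, 'joints': array([-6.07850471e+01,  2.05873242e+01,  6.39312078e-01, -1.73408733e-02,
       -7.01366196e+01, -1.65073590e+01]), 'qd': array([ 0.11556979, -0.03165579,  0.12775628, -0.03608003,  0.01544611,
       -0.00870902]), 'joint_torque': array([-1.52602523e-03, -5.84161627e+01,  2.93753922e+01,  7.01563016e+00,
        1.02089092e-02, -5.86964052e-05]), 'tcp_pos': array([ 0.1483716 , -0.65807006,  0.24471988]), 'eef_rot': array([ 1.79914224e+02, -8.41877209e-03, -1.67298304e+02]), 'contact_force': array([-0.09355114,  0.18752762, -0.04278503]), 'moment': array([ 0.05293334, -0.01618544,  0.01101057]), 'gripper_width': 0.0875086461163842}
```

View pics/top0.png

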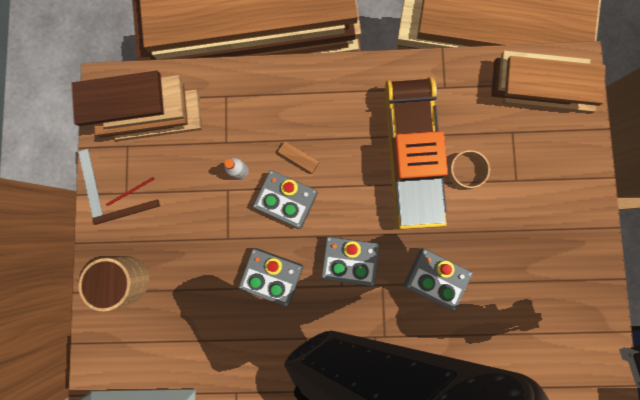

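View pics/scene0.png

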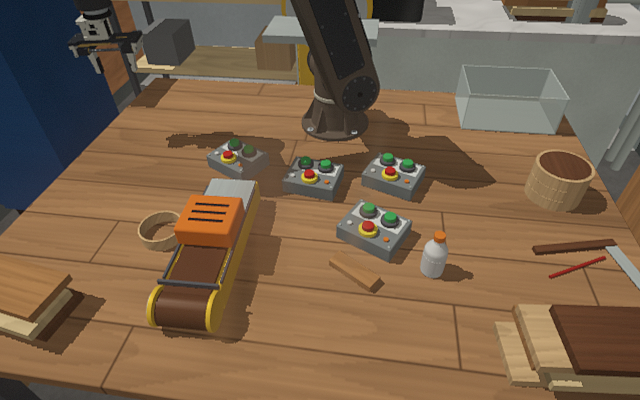

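The top view shows four panel look-alikes at (285,199), (271,276), (350,261) and (439,278). The one at (285,199) has the glue bottle (235,168) and slat (298,157) beside it and is farthest from the base. The sander is at (418,150), its guard at (422,155) and the hoop at (470,169). Next I measure these and take a close crop.

```bash
cat > h.py <<'E'
import cv2,numpy as np,pickle
def cloud(c):
    v,u=np.mgrid[:400,:640]; z=c["depth"]
    P=np.stack([(u-c["cx"])/c["fx"]*z,(v-c["cy"])/c["fy"]*z,z],-1)
    W=(P-c["t"])@c["R"]; W[z==0]=np.nan
    return W
def blobs(mask,W,amin=20):
    n,l,s,ce=cv2.connectedComponentsWithStats(mask.astype(np.uint8))
    for i in range(1,n):
        if s[i,4]>=amin: yield ce[i].round(1),s[i,4],np.nanmedian(W[l==i],0).round(4),l==i
E
python3 - <<'E'
from h import *
for n in("top","scene"):
    c=pickle.load(open(n+"0.pkl","rb")); W=cloud(c); hsv=cv2.cvtColor(c["image"],cv2.COLOR_BGR2HSV)
    H,S,V=cv2.split(hsv); Z=W[...,2]
    for nm,m in(("green",(H>50)&(H<85)&(S>100)&(Z>.05)&(Z<.08)),("red",((H<5)|(H>174))&(S>150)&(Z>.05)&(Z<.08)),("orange",(H>5)&(H<15)&(S>180)&(Z>.115)&(Z<.14))):
        for ce,a,p,l in blobs(m,W): 
            print(n,nm,ce,a,p,"r=%.3f"%np.hypot(p[0],p[1]))
            if nm=="orange" and a>300:
                pts=W[l][:,:2].astype(np.float32); R=cv2.minAreaRect(pts*1000); print(R,cv2.boxPoints(R).round(0).tolist())
    if n=="top":
        m=(S<60)&(V>110)&(abs(Z-.075)<.008)
        for ce,a,p,l in blobs(m,W,200):
            R=cv2.minAreaRect(W[l][:,:2].astype(np.float32)*1000); print("deck",ce,p,R,cv2.boxPoints(R).round(0).tolist())
        # panel top
        m=(abs(Z-.045)<.006)
        for ce,a,p,l in blobs(m,W,300):
            R=cv2.minAreaRect(W[l][:,:2].astype(np.float32)*1000); print("panel",ce,p,R)
        cv2.imwrite("pics/crop0.png",cv2.resize(c["image"][70:310,210:500],None,fx=2.5,fy=2.5,interpolation=2))
E
```

```text
top green [270.3 200.5] 91 [0.5151 0.196  0.0683] r=0.551
top green [289.8 209.4] 90 [0.4887 0.141  0.0683] r=0.509
top green [338.6 268.1] 100 [0.324  0.0107 0.0678] r=0.324
top green [360.4 271.1] 90 [ 0.3145 -0.0467  0.0681] r=0.318
top green [255.3 282. ] 103 [0.2923 0.2401 0.0678] r=0.378
top green [427.2 282.9] 95 [ 0.2783 -0.2255  0.0685] r=0.358
top green [275.8 289.3] 101 [0.2718 0.1834 0.0683] r=0.328
top green [447.5 293.1] 91 [ 0.2505 -0.2778  0.0685] r=0.374
top red [288.4 186.8] 62 [0.5507 0.1451 0.0691] r=0.569
top red [351.9 249.1] 66 [ 0.3742 -0.0266  0.0688] r=0.375
top red [272.6 266. ] 69 [0.3342 0.1915 0.0687] r=0.385
top red [445.8 268.8] 72 [ 0.3143 -0.2777  0.0686] r=0.419
top orange [420.3 154.6] 1920 [ 0.6151 -0.2119  0.1267] r=0.651
((619.2442016601562, -214.1356201171875), (120.35196685791016, 128.66299438476562), 1.9846370220184326) [[557.0, -152.0], [561.0, -281.0], [682.0, -276.0], [677.0, -148.0]]
top orange [228.5 163.4] 61 [0.6134 0.2977 0.1202] r=0.682
deck [421.3 201.6] [ 0.4978 -0.2199  0.0749] ((498.0107421875, -221.21038818359375), (119.85864257
[... 960 characters left out ...]
25.4 163.7] 75 [0.3288 0.0133 0.0668] r=0.329
scene green [368.4 207.2] 91 [0.4916 0.144  0.0673] r=0.512
scene green [389.8 217. ] 111 [0.5192 0.1965 0.067 ] r=0.555
scene red [227.3 154. ] 55 [ 0.3173 -0.2776  0.0674] r=0.422
scene red [389.7 170.6] 66 [0.3378 0.1929 0.0668] r=0.389
scene red [308.9 173.5] 68 [ 0.3782 -0.0255  0.0667] r=0.379
scene red [367.6 225.6] 94 [0.5559 0.1451 0.0674] r=0.575
scene orange [207.7 216.4] 1905 [ 0.6326 -0.2121  0.1259] r=0.667
((620.0272827148438, -213.70980834960938), (122.4443359375, 126.44799041748047), 1.976123571395874) [[557.0, -153.0], [561.0, -279.0], [683.0, -275.0], [679.0, -148.0]]
scene orange [439.8 235.2] 83 [0.6152 0.2982 0.1187] r=0.684
```

View pics/crop0.png

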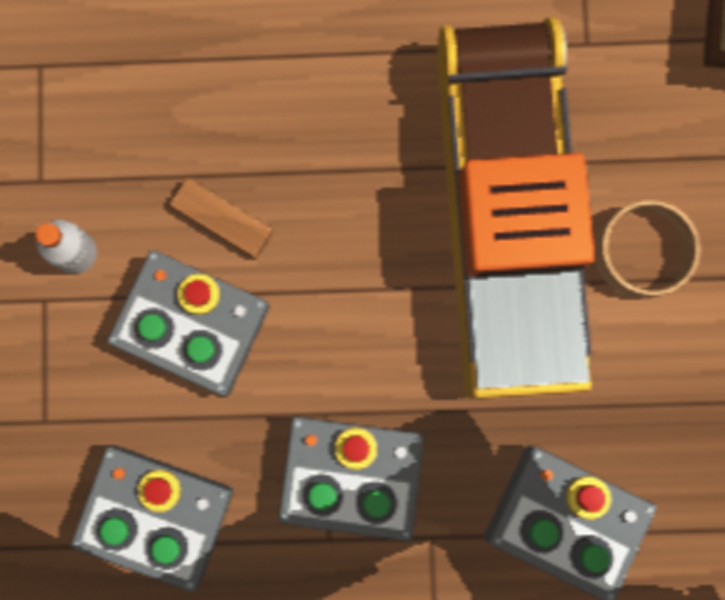

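The crop confirms it: the target panel has its green buttons on the robot's side, at crop (153,328) and (201,349), with the red one behind. The glue and slat are beside it, and the hoop is well clear to the right of the guard. The measured sizes match the text: guard 120x128 mm, panel 150x120 mm at z 0.045 and button tops near 0.068.

- **Sander:** yaw is about 1.98°. The guard's near face is at about (0.559, -0.216), roughly 99 mm open.
- **Panel:** yaw is -26.3°, with the midpoint of the green buttons at (0.502, 0.170).

I'll move to a point in front of the guard with the fingers shut.

Request:
step_arm(increments=[{"tx":31,"ty":36.7,"az":-0.9,"claw":-1},{"tx":31,"ty":36.7,"az":-0.9,"claw":-1},{"tx":31,"ty":36.7,"az":-0.9,"claw":-1},{"tx":31,"ty":36.7,"az":-0.9,"claw":-1},{"tx":31,"ty":36.7,"az":-0.9,"claw":-1},{"tx":31,"ty":36.7,"az":-0.9,"claw":-1},{"tx":31,"ty":36.7,"az":-0.9,"claw":-1},{"tx":31,"ty":36.7,"az":-0.9,"claw":-1},{"tx":31,"ty":36.7,"az":-0.9,"claw":-1},{"tx":31,"ty":36.7,"az":-0.9,"claw":-1},{"tx":31,"ty":36.7,"az":-0.9,"claw":-1},{"tx":31,"ty":36.7,"az":-0.8,"claw":-1}], newtons=10)

```text
$.increments[0]: bad value
```

Request:
step_arm(increments=[{"tx":31,"ty":36,"tz":0,"ax":0,"ay":0,"az":-0.9,"claw":-1}], newtons=10)

```text
time_s: 0.2
tcp_pos: [0.1773, -0.6242, 0.2438]
eef_rot: [179.9, -0.1, -168.4]
contact_force: [1.9, -0.1, -0.7]
gripper_width: 0.0836
```

All keys have to be given.

Request:
step_arm(increments=[{"tx":31,"ty":36.7,"tz":0,"ax":0,"ay":0,"az":-0.9,"claw":-1},{"tx":31,"ty":36.7,"tz":0,"ax":0,"ay":0,"az":-0.9,"claw":-1},{"tx":31,"ty":36.7,"tz":0,"ax":0,"ay":0,"az":-0.9,"claw":-1},{"tx":31,"ty":36.7,"tz":0,"ax":0,"ay":0,"az":-0.9,"claw":-1},{"tx":31,"ty":36.7,"tz":0,"ax":0,"ay":0,"az":-0.9,"claw":-1},{"tx":31,"ty":36.7,"tz":0,"ax":0,"ay":0,"az":-0.9,"claw":-1},{"tx":31,"ty":36.7,"tz":0,"ax":0,"ay":0,"az":-0.9,"claw":-1},{"tx":31,"ty":36.7,"tz":0,"ax":0,"ay":0,"az":-0.9,"claw":-1},{"tx":31,"ty":36.7,"tz":0,"ax":0,"ay":0,"az":-0.9,"claw":-1},{"tx":31,"ty":36.7,"tz":0,"ax":0,"ay":0,"az":-0.9,"claw":-1},{"tx":31,"ty":36.7,"tz":0,"ax":0,"ay":0,"az":-0.8,"claw":-1},{"tx":0,"ty":0,"tz":0,"ax":0,"ay":0,"az":0,"claw":-1}])

```text
time_s: 1.4
tcp_pos: [0.5234, -0.215, 0.245]
eef_rot: [180.0, 0.0, -177.8]
contact_force: [-1.0, -0.3, 0.3]
gripper_width: 0.0006
```

Request:
step_arm(increments=[{"tx":-2,"ty":-1,"tz":-40,"ax":0,"ay":0,"az":0,"claw":-1},{"tx":-2,"ty":-1,"tz":-40,"ax":0,"ay":0,"az":0,"claw":-1},{"tx":-2,"ty":0,"tz":-35,"ax":0,"ay":0,"az":-0.2,"claw":-1},{"tx":0,"ty":0,"tz":-19,"ax":0,"ay":0,"az":0,"claw":-1},{"tx":0,"ty":0,"tz":0,"ax":0,"ay":0,"az":0,"claw":-1},{"tx":0,"ty":0,"tz":0,"ax":0,"ay":0,"az":0,"claw":-1}])

```text
time_s: 2.0
tcp_pos: [0.5145, -0.2211, 0.1119]
eef_rot: [-180.0, -0.0, -178.2]
contact_force: [0.5, -1.0, 0.6]
gripper_width: 0.0005
```

Request:
step_arm(increments=[{"tx":15,"ty":1.2,"tz":0,"ax":0,"ay":0,"az":0,"claw":-1},{"tx":10,"ty":1,"tz":0,"ax":0,"ay":0,"az":0,"claw":-1},{"tx":10,"ty":1,"tz":0,"ax":0,"ay":0,"az":0,"claw":-1},{"tx":10,"ty":0.7,"tz":0,"ax":0,"ay":0,"az":0,"claw":-1},{"tx":10,"ty":0.4,"tz":0,"ax":0,"ay":0,"az":0,"claw":-1},{"tx":10,"ty":0.4,"tz":0,"ax":0,"ay":0,"az":0,"claw":-1},{"tx":10,"ty":0.4,"tz":0,"ax":0,"ay":0,"az":0,"claw":-1},{"tx":10,"ty":0.4,"tz":0,"ax":0,"ay":0,"az":0,"claw":-1},{"tx":10,"ty":0.4,"tz":0,"ax":0,"ay":0,"az":0,"claw":-1},{"tx":10,"ty":0.4,"tz":0,"ax":0,"ay":0,"az":0,"claw":-1},{"tx":10,"ty":0.4,"tz":0,"ax":0,"ay":0,"az":0,"claw":-1},{"tx":0,"ty":0,"tz":0,"ax":0,"ay":0,"az":0,"claw":-1}])

```text
time_s: 3.2
tcp_pos: [0.6313, -0.2138, 0.1112]
eef_rot: [180.0, 0.1, -178.2]
contact_force: [-0.1, -0.3, 0.1]
gripper_width: 0.0003
```

Request:
step_arm(increments=[{"tx":4,"ty":0.1,"tz":0,"ax":0,"ay":0,"az":0,"claw":-1},{"tx":4,"ty":0.1,"tz":0,"ax":0,"ay":0,"az":0,"claw":-1},{"tx":3,"ty":0.1,"tz":0,"ax":0,"ay":0,"az":0,"claw":-1}])

```text
time_s: 3.5
tcp_pos: [0.6402, -0.2134, 0.1113]
eef_rot: [180.0, -0.0, -178.2]
contact_force: [-3.0, 1.2, 0.1]
gripper_width: 0.0007
```

```bash
python3 - <<'E'
from plant import r,optics
from h import *
for n in ("scene","top"):
    c=optics.capture(n); W=cloud(c)
    H,S,V=cv2.split(cv2.cvtColor(c["image"],cv2.COLOR_BGR2HSV)); Z=W[...,2]
    for ce,a,p,l in blobs((H>5)&(H<15)&(S>180)&(Z>.12)&(Z<.14),W,300): print(n,ce,p,cv2.minAreaRect(W[l][:,:2].astype(np.float32)*1000))
    cv2.imwrite(f"pics/{n}1.png",c["image"])
s=r.get_state();print(s["tcp_pos"],s["contact_force"])
E
```

```text
scene [194.7 246.6] [ 0.7228 -0.2073  0.1259] ((712.7523803710938, -209.88682556152344), (119.64173126220703, 127.04813385009766), 2.3497743606567383)
[ 0.64073826 -0.21352129  0.11136828] [-1.27700168  0.86410008 -1.09482737]
```

View pics/scene1.png

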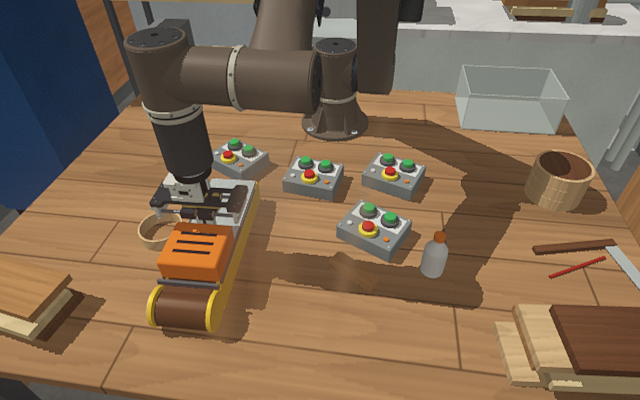

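The scene view shows the guard at (195,247), moved about 93 mm with its near face at about x=0.653. It should shut near 0.658, so I keep pushing gently until the force rises at the stop.

Request:
step_arm(increments=[{"tx":2,"ty":0.1,"tz":0,"ax":0,"ay":0,"az":0,"claw":-1},{"tx":2,"ty":0.1,"tz":0,"ax":0,"ay":0,"az":0,"claw":-1},{"tx":2,"ty":0.1,"tz":0,"ax":0,"ay":0,"az":0,"claw":-1}])

```text
time_s: 3.9
tcp_pos: [0.6453, -0.2134, 0.1114]
eef_rot: [180.0, -0.1, -178.2]
contact_force: [-10.3, 1.9, 4.4]
gripper_width: 0.0004
```

Request:
step_arm(increments=[{"tx":2,"ty":0,"tz":0,"ax":0,"ay":0,"az":0,"claw":-1},{"tx":1,"ty":0,"tz":0,"ax":0,"ay":0,"az":0,"claw":-1},{"tx":0,"ty":0,"tz":0,"ax":0,"ay":0,"az":0,"claw":-1},{"tx":0,"ty":0,"tz":0,"ax":0,"ay":0,"az":0,"claw":-1}])

```text
time_s: 4.3
tcp_pos: [0.6453, -0.2134, 0.1114]
eef_rot: [179.9, -0.4, -178.2]
contact_force: [-15.6, 3.6, 8.5]
gripper_width: 0.0003
```

The TCP stayed still while the force rose to 15 N, so the guard is at its stop. I retreat, rise, and move over the panel.

Request:
step_arm(increments=[{"tx":-12,"ty":-0.4,"tz":0,"ax":0,"ay":0,"az":0,"claw":-1},{"tx":-20,"ty":-0.7,"tz":0,"ax":0,"ay":0,"az":0,"claw":-1},{"tx":0,"ty":0,"tz":40,"ax":0,"ay":0,"az":0,"claw":-1},{"tx":0,"ty":0,"tz":45,"ax":0,"ay":0,"az":0,"claw":-1},{"tx":0,"ty":0,"tz":15,"ax":0,"ay":0,"az":0,"claw":-1},{"tx":0,"ty":0,"tz":0,"ax":0,"ay":0,"az":0,"claw":-0.09}])

```text
time_s: 4.9
tcp_pos: [0.6199, -0.2152, 0.2162]
eef_rot: [-179.9, 0.5, -178.2]
contact_force: [0.3, -0.5, -0.1]
gripper_width: 0.0046
```

Request:
step_arm(increments=[{"tx":-13,"ty":42.6,"tz":0,"ax":0,"ay":0,"az":-3.1,"claw":-0.09},{"tx":-13,"ty":42.6,"tz":0,"ax":0,"ay":0,"az":-3.1,"claw":-0.09},{"tx":-13,"ty":42.6,"tz":0,"ax":0,"ay":0,"az":-3.1,"claw":-0.09},{"tx":-13,"ty":42.6,"tz":0,"ax":0,"ay":0,"az":-3.1,"claw":-0.09},{"tx":-13,"ty":42.6,"tz":0,"ax":0,"ay":0,"az":-3.1,"claw":-0.09},{"tx":-13,"ty":42.6,"tz":0,"ax":0,"ay":0,"az":-3.1,"claw":-0.09},{"tx":-13,"ty":42.6,"tz":0,"ax":0,"ay":0,"az":-3.1,"claw":-0.09},{"tx":-13,"ty":42.6,"tz":0,"ax":0,"ay":0,"az":-3.1,"claw":-0.09},{"tx":-13,"ty":42.6,"tz":0,"ax":0,"ay":0,"az":-3.3,"claw":-0.09},{"tx":0,"ty":0,"tz":0,"ax":0,"ay":0,"az":0,"claw":-0.09},{"tx":0,"ty":0,"tz":0,"ax":0,"ay":0,"az":0,"claw":-0.09}])

```text
time_s: 6.0
tcp_pos: [0.5002, 0.17, 0.2112]
eef_rot: [180.0, 0.0, 153.9]
contact_force: [-0.2, -1.2, -0.4]
gripper_width: 0.0398
```

```bash
python3 - <<'E'
from plant import r,optics
from h import *
for n in ("scene","wrist"):
    c=optics.capture(n); W=cloud(c); pickle.dump(c,open(n+"2.pkl","wb"))
    H,S,V=cv2.split(cv2.cvtColor(c["image"],cv2.COLOR_BGR2HSV)); Z=W[...,2]
    if n=="scene":
        for ce,a,p,l in blobs((H>5)&(H<15)&(S>180)&(Z>.12)&(Z<.14),W,300): print(n,ce,p,cv2.minAreaRect(W[l][:,:2].astype(np.float32)*1000))
    for ce,a,p,l in blobs((H>50)&(H<85)&(S>100)&(Z>.05)&(Z<.08),W,40): print(n,"green",ce,a,p,W[l].max(0).round(4),W[l].min(0).round(4))
    cv2.imwrite(f"pics/{n}2.png",c["image"])
s=r.get_state();print(s["time_s"],s["tcp_pos"],s["eef_rot"],s["contact_force"],s["gripper_width"])
E
```

```text
scene [193.3 248.3] [ 0.7281 -0.2084  0.1261] ((717.2225952148438, -210.43038940429688), (121.2564468383789, 126.14274597167969), 2.777961492538452)
scene green [233.9 142. ] 56 [ 0.2546 -0.2766  0.067 ] [ 0.2669 -0.2641  0.0718] [ 0.2395 -0.2927  0.0585]
scene green [247.6 147.7] 41 [ 0.2807 -0.2264  0.0679] [ 0.2933 -0.2126  0.0705] [ 0.2645 -0.2381  0.0616]
scene green [386.8 157.8] 53 [0.2794 0.1834 0.0664] [0.2868 0.198  0.0707] [0.2601 0.1721 0.0571]
scene green [305.3 160.4] 69 [ 0.3189 -0.0455  0.0663] [ 0.3298 -0.0317  0.0705] [ 0.3033 -0.0593  0.0556]
scene green [325.5 163.7] 73 [0.3296 0.0136 0.0667] [0.3396 0.0267 0.0711] [3.115e-01 1.000e-04 5.750e-02]
scene green [407.7 163.6] 67 [0.2998 0.2422 0.0667] [0.3103 0.2541 0.0701] [0.2815 0.2289 0.057 ]
scene green [368.5 207.1] 88 [0.4919 0.1441 0.0671] [0.504  0.1569 0.0703] [0.4768 0.1294 0.058 ]
scene green [389.8 217. ] 109 [0.5194 0.1965 0.0669] [0.5316 0.209  0.0702] [0.501  0.1826 0.0557]
wrist green [71.7 88.1] 1177 [0.3246 0.0168 0.0691] [0.3379 0.0294 0.0719] [ 0.3034 -0.0061  0.0575]
wrist green [ 15.3 108.9] 1012 [ 0.3168 -0.0391  0.0687] [ 0.3281 -0.0298  0.0718] [ 0.2994 -0.0665  0.0567]
wrist green [288.  188.6] 685 [0.4873 0.144  0.0696] [0.5017 0.1577 0.072 ] [0.4733 0.1271 0.0574]
wrist green [351.2 188.4] 713 [0.5133 0.1973 0.0696] [0.5291 0.2115 0.0721] [0.4999 0.1828 0.057 ]
6.1 [0.50058336 0.16846945 0.21124406] [1.79998827e+02 3.96924838e-03 1.53724068e+02] [-0.77479919  0.02907834 -0.11630986] 0.04003574501157
```

View pics/wrist2.png

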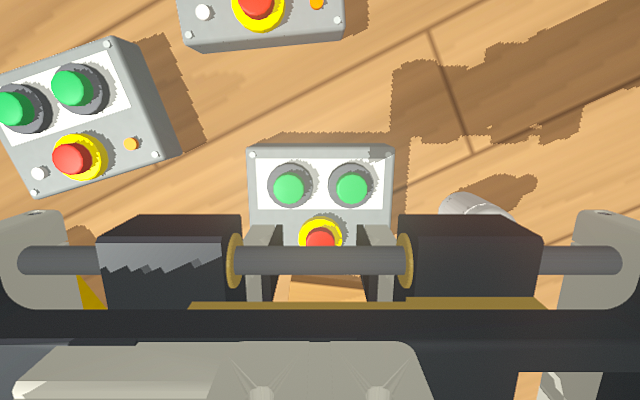

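The wrist view shows the target buttons at (288,188) and (351,188), with the pale fingertips at columns ~262 and ~378 in front of the red button. Scene depth puts the guard's near face at about 0.657, so it is shut. Next I find where the fingertips sit along the jaw axis.

```bash
python3 - <<'E'
from plant import r
from h import *
from scipy.spatial.transform import Rotation as Ro
s=r.get_state(); R=Ro.from_euler('xyz',s["eef_rot"],degrees=True).as_matrix(); p=s["tcp_pos"]
for n in("wrist","scene"):
    W=cloud(pickle.load(open(n+"2.pkl","rb"))); T=((W-p)@R).reshape(-1,3)*1000
    for lo,hi in((-25,0),(0,12),(12,24)):
        for sg in(1,-1):
            m=(T[:,2]>lo)&(T[:,2]<hi)&(abs(T[:,0])<25)&(T[:,1]*sg>0)&(T[:,1]*sg<75)
            if m.sum()>5: print(n,lo,sg,m.sum(),np.percentile(T[m],[2,50,98],axis=0).round(1).tolist())
for q in((.515,.1971,.069),(.4884,.1433,.069)): print(((np.array(q)-p)@R*1000).round(1))
E
```

```text
wrist -25 1 449 [[-8.2, 21.2, -24.0], [11.2, 27.4, -6.8], [12.5, 36.5, -0.4]]
wrist -25 -1 452 [[-8.2, -33.7, -24.4], [11.0, -24.5, -6.7], [12.4, -18.5, -0.2]]
wrist 0 1 326 [[5.3, 21.4, 0.2], [11.9, 27.6, 5.4], [12.5, 36.7, 11.8]]
wrist 0 -1 326 [[5.0, -33.9, 0.1], [11.9, -24.8, 5.6], [12.4, -18.5, 11.6]]
wrist 12 1 69 [[-0.1, 21.4, 12.1], [10.5, 22.4, 14.3], [12.2, 34.1, 18.5]]
wrist 12 -1 75 [[0.0, -32.8, 12.1], [10.5, -19.9, 14.0], [12.2, -18.5, 18.8]]
scene -25 1 91 [[-11.9, 22.9, -24.4], [-9.1, 33.6, -14.5], [9.9, 42.0, -0.9]]
scene -25 -1 108 [[-11.4, -35.5, -24.4], [-8.3, -22.8, -12.9], [11.4, -17.4, -0.5]]
scene 0 1 46 [[-11.5, 22.4, 0.5], [-8.3, 33.9, 6.5], [10.9, 38.2, 11.3]]
scene 0 -1 45 [[-12.6, -32.8, 0.6], [-8.6, -21.2, 6.5], [7.1, -17.2, 11.6]]
scene 12 1 19 [[-10.4, 22.8, 12.3], [-9.0, 31.8, 14.9], [6.4, 38.4, 18.7]]
scene 12 -1 20 [[-10.5, -31.3, 12.4], [-7.7, -19.9, 14.8], [9.9, -17.1, 19.3]]
[ -0.2  32.1 142.2]
[ -0.2 -28.  142.2]
```

Each finger tip runs from about 20 to 35 mm off centre. I open the jaws to about 45 mm, which gives 60 mm between tip centres, nudge about 1 mm, and go down to just above the caps.

Request:
step_arm(increments=[{"tx":0.5,"ty":1,"tz":-35,"ax":0,"ay":0,"az":0,"claw":0.02},{"tx":0,"ty":0,"tz":-35,"ax":0,"ay":0,"az":0,"claw":0.02},{"tx":0,"ty":0,"tz":-25,"ax":0,"ay":0,"az":0,"claw":0.02},{"tx":0,"ty":0,"tz":-15,"ax":0,"ay":0,"az":0,"claw":0.02},{"tx":0,"ty":0,"tz":-6,"ax":0,"ay":0,"az":0,"claw":0.02},{"tx":0,"ty":0,"tz":0,"ax":0,"ay":0,"az":0,"claw":0.02},{"tx":0,"ty":0,"tz":0,"ax":0,"ay":0,"az":0,"claw":0.02}])

```text
time_s: 6.8
tcp_pos: [0.5017, 0.1696, 0.0963]
eef_rot: [179.9, 0.0, 153.7]
contact_force: [-0.4, 0.5, -0.0]
gripper_width: 0.0448
```

```bash
python3 - <<'E'
from plant import r,optics
import cv2
c=optics.capture("scene"); cv2.imwrite("pics/scene3.png",cv2.resize(c["image"][140:290,280:480],None,fx=4,fy=4,interpolation=2))
s=r.get_state();print(s["time_s"],s["tcp_pos"],s["eef_rot"],s["contact_force"],s["gripper_width"])
E
```

```text
6.85 [0.50171907 0.16985485 0.09652582] [1.79918899e+02 4.86270960e-02 1.53683132e+02] [-0.33615009 -0.12443291  0.63819285] 0.04498366674921203
```

View pics/scene3.png

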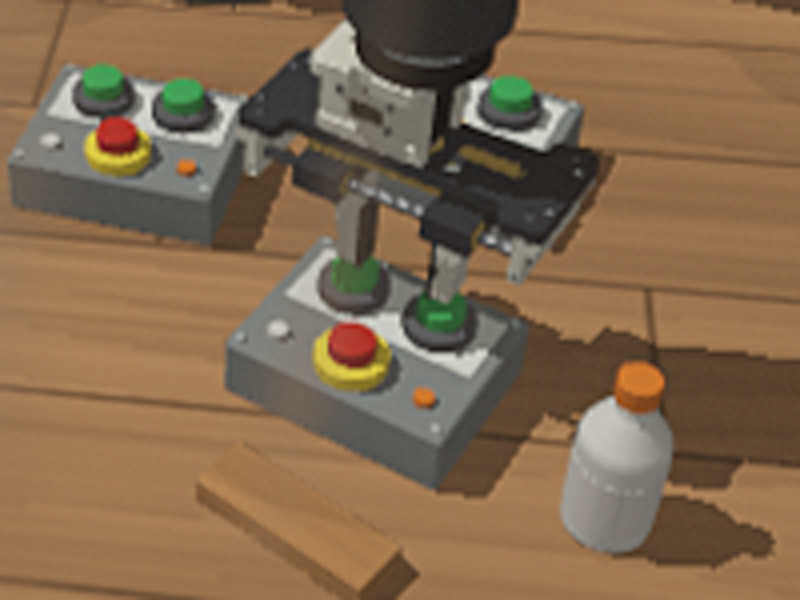

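The crop shows one fingertip over each green cap, at (355,265) and (445,305), clear of the red button and the bottle. Now I press.

Request:
step_arm(increments=[{"tx":0,"ty":0,"tz":-6,"ax":0,"ay":0,"az":0,"claw":0.02},{"tx":0,"ty":0,"tz":-4,"ax":0,"ay":0,"az":0,"claw":0.02},{"tx":0,"ty":0,"tz":-3,"ax":0,"ay":0,"az":0,"claw":0.02},{"tx":0,"ty":0,"tz":-3,"ax":0,"ay":0,"az":0,"claw":0.02},{"tx":0,"ty":0,"tz":-2,"ax":0,"ay":0,"az":0,"claw":0.02}])

```text
time_s: 7.35
tcp_pos: [0.5017, 0.1703, 0.0798]
eef_rot: [180.0, 0.1, 153.8]
contact_force: [-13.8, -0.9, 44.1]
gripper_width: 0.0443
```

Both are bottomed, with the tips at 0.0608 and 44 N. I ease off slightly and hold for 3 s and a bit.

Request:
step_arm(increments=[{"tx":0,"ty":0,"tz":0.6,"ax":0,"ay":0,"az":0,"claw":0.02},{"tx":0,"ty":0,"tz":0,"ax":0,"ay":0,"az":0,"claw":0.02},{"tx":0,"ty":0,"tz":0,"ax":0,"ay":0,"az":0,"claw":0.02},{"tx":0,"ty":0,"tz":0,"ax":0,"ay":0,"az":0,"claw":0.02}])

```text
time_s: 7.75
tcp_pos: [0.5016, 0.1702, 0.0801]
eef_rot: [179.9, 0.1, 153.8]
contact_force: [-5.0, -1.5, 20.5]
gripper_width: 0.0448
```

```bash
python3 - <<'E'
from plant import r,optics
import cv2
c=optics.capture("scene"); cv2.imwrite("pics/scene4.png",cv2.resize(c["image"][170:260,330:430],None,fx=6,fy=6,interpolation=2))
s=r.get_state();print(s["time_s"],s["tcp_pos"],s["eef_rot"],s["contact_force"],s["moment"])
E
```

```text
7.8 [0.50157942 0.17022505 0.08009678] [1.79921407e+02 7.95805124e-02 1.53765628e+02] [-5.25358575 -1.34224204 20.02831484] [-0.48151116  2.11080514 -0.0623863 ]
```

View pics/scene4.png

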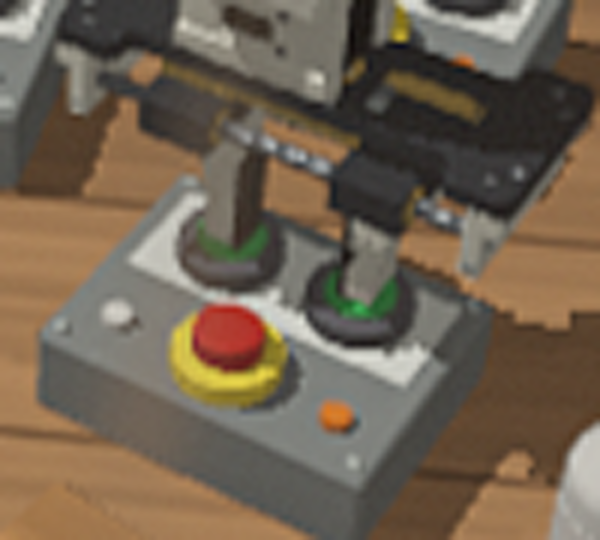

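Both caps are down in their collars, at (232,240) and (357,300), and the red button is untouched. I keep holding.

Request:
step_arm(increments=[{"tx":0,"ty":0,"tz":0,"ax":0,"ay":0,"az":0,"claw":0.02},{"tx":0,"ty":0,"tz":0,"ax":0,"ay":0,"az":0,"claw":0.02},{"tx":0,"ty":0,"tz":0,"ax":0,"ay":0,"az":0,"claw":0.02},{"tx":0,"ty":0,"tz":0,"ax":0,"ay":0,"az":0,"claw":0.02},{"tx":0,"ty":0,"tz":0,"ax":0,"ay":0,"az":0,"claw":0.02},{"tx":0,"ty":0,"tz":0,"ax":0,"ay":0,"az":0,"claw":0.02},{"tx":0,"ty":0,"tz":0,"ax":0,"ay":0,"az":0,"claw":0.02},{"tx":0,"ty":0,"tz":0,"ax":0,"ay":0,"az":0,"claw":0.02},{"tx":0,"ty":0,"tz":0,"ax":0,"ay":0,"az":0,"claw":0.02},{"tx":0,"ty":0,"tz":0,"ax":0,"ay":0,"az":0,"claw":0.02},{"tx":0,"ty":0,"tz":0,"ax":0,"ay":0,"az":0,"claw":0.02},{"tx":0,"ty":0,"tz":0,"ax":0,"ay":0,"az":0,"claw":0.02}])

```text
time_s: 9.0
tcp_pos: [0.5016, 0.1703, 0.0801]
eef_rot: [179.9, 0.1, 153.8]
contact_force: [-5.0, -0.3, 20.6]
gripper_width: 0.0446
```

Request:
step_arm(increments=[{"tx":0,"ty":0,"tz":0,"ax":0,"ay":0,"az":0,"claw":0.02},{"tx":0,"ty":0,"tz":0,"ax":0,"ay":0,"az":0,"claw":0.02},{"tx":0,"ty":0,"tz":0,"ax":0,"ay":0,"az":0,"claw":0.02},{"tx":0,"ty":0,"tz":0,"ax":0,"ay":0,"az":0,"claw":0.02},{"tx":0,"ty":0,"tz":0,"ax":0,"ay":0,"az":0,"claw":0.02},{"tx":0,"ty":0,"tz":0,"ax":0,"ay":0,"az":0,"claw":0.02},{"tx":0,"ty":0,"tz":0,"ax":0,"ay":0,"az":0,"claw":0.02},{"tx":0,"ty":0,"tz":0,"ax":0,"ay":0,"az":0,"claw":0.02},{"tx":0,"ty":0,"tz":0,"ax":0,"ay":0,"az":0,"claw":0.02},{"tx":0,"ty":0,"tz":0,"ax":0,"ay":0,"az":0,"claw":0.02},{"tx":0,"ty":0,"tz":0,"ax":0,"ay":0,"az":0,"claw":0.02},{"tx":0,"ty":0,"tz":0,"ax":0,"ay":0,"az":0,"claw":0.02}])

```text
time_s: 10.2
tcp_pos: [0.5016, 0.1702, 0.0801]
eef_rot: [179.9, 0.1, 153.8]
contact_force: [-6.0, -1.7, 20.2]
gripper_width: 0.0445
```

Request:
step_arm(increments=[{"tx":0,"ty":0,"tz":0,"ax":0,"ay":0,"az":0,"claw":0.02},{"tx":0,"ty":0,"tz":0,"ax":0,"ay":0,"az":0,"claw":0.02},{"tx":0,"ty":0,"tz":0,"ax":0,"ay":0,"az":0,"claw":0.02}])

```text
time_s: 10.5
tcp_pos: [0.5016, 0.1703, 0.0801]
eef_rot: [179.9, 0.1, 153.8]
contact_force: [-5.6, -1.4, 21.0]
gripper_width: 0.0446
```

Held from about 7.3 to 10.5 s. I lift straight up.

Request:
step_arm(increments=[{"tx":0,"ty":0,"tz":10,"ax":0,"ay":0,"az":0,"claw":0.02},{"tx":0,"ty":0,"tz":30,"ax":0,"ay":0,"az":0,"claw":0.02},{"tx":0,"ty":0,"tz":40,"ax":0,"ay":0,"az":0,"claw":0.02},{"tx":0,"ty":0,"tz":40,"ax":0,"ay":0,"az":0,"claw":0.02},{"tx":0,"ty":0,"tz":20,"ax":0,"ay":0,"az":0,"claw":0.02},{"tx":0,"ty":0,"tz":0,"ax":0,"ay":0,"az":0,"claw":0.02},{"tx":0,"ty":0,"tz":0,"ax":0,"ay":0,"az":0,"claw":0.02}])

```text
time_s: 11.2
tcp_pos: [0.5006, 0.1699, 0.218]
eef_rot: [180.0, -0.0, 153.7]
contact_force: [0.6, -0.1, 0.4]
gripper_width: 0.0442
```

```bash
python3 - <<'E'
from plant import r,optics
from h import *
c=optics.capture("scene"); W=cloud(c); cv2.imwrite("pics/scene5.png",c["image"])
H,S,V=cv2.split(cv2.cvtColor(c["image"],cv2.COLOR_BGR2HSV)); Z=W[...,2]
for nm,m in(("guard",(H>5)&(H<15)&(S>180)&(Z>.11)&(Z<.14)),("green",(H>50)&(H<85)&(S>100)&(W[...,0]>.45)&(Z<.08)),("red",((H<5)|(H>174))&(S>150)&(W[...,0]>.5)&(Z<.08)&(Z>.05))):
    for ce,a,p,l in blobs(m,W): print(nm,ce,a,p,cv2.minAreaRect(W[l][:,:2].astype(np.float32)*1000)[:2])
s=r.get_state();print(s["time_s"],s["tcp_pos"],s["contact_force"])
E
```

```text
guard [193.  250.2] 2491 [ 0.7328 -0.2075  0.1259] ((717.9691162109375, -210.11575317382812), (121.60276794433594, 127.21797180175781))
guard [439.5 236. ] 106 [0.6171 0.2977 0.1185] ((614.0674438476562, 297.85345458984375), (22.16936683654785, 23.445520401000977))
green [368.5 207. ] 86 [0.4908 0.1441 0.067 ] ((490.2225341796875, 143.44847106933594), (28.152511596679688, 26.262239456176758))
green [389.8 217. ] 110 [0.5192 0.1965 0.067 ] ((505.73876953125, 191.14532470703125), (50.50598907470703, 28.64771270751953))
red [367.5 225.7] 95 [0.5562 0.145  0.0677] ((553.6226806640625, 145.5513916015625), (25.27039337158203, 26.488079071044922))
11.25 [0.50030584 0.1696374  0.21725549] [-0.51296951  0.11449092 -0.24682957]
```

View pics/scene5.png

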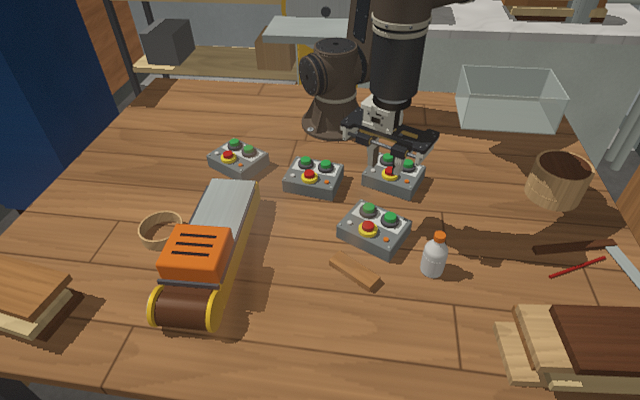

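The final view shows the guard shut at (193,250). Both green buttons are up at (368,207) and (390,217), and the red one is up at (368,226). The hoop, bottle and slat sit where they began, and the arm is clear.

```bash
python3 -c "
from plant import r
print(r.close_job())"
```

```text
the job is handed in; nothing more can be done
None
```

The guard is shut and both green buttons were reset together. I handed the job in at about 11.3 s of the 51 s allowed; the system gave no verdict.

- **Guard:** I pushed it about 98 mm with the shut fingers until it hit its stop. There the tool stopped moving while the force rose to about 15 N. The last depth reading puts its near face at x ≈ 0.657–0.658 m, against about 0.658 m expected when shut. That is within my measuring error of 1–2 mm.
- **Buttons:** I pressed both green buttons on the farthest panel, one fingertip on each, and held them down for about 3.1 s. The fingertips were at about 61 mm, which is full travel. The press briefly reached 44 N in total, more than needed, so I eased it to about 20 N for the hold.
- **Final checks:** All three buttons on that panel are back up at their starting height. The hoop, bottle and slat look unmoved in the last picture; of these I only measured the bottle cap, which is within about 2 mm of where it began. The arm is clear, with contact force near zero. No check disagreed.

One early move call was refused because each row needs every key. It did not move the arm.

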